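# Hang the slide carrier up to drain

## Task

Slide the slide carrier - the plate with the loop handle - up out of its slot in the leaning rack and hang it by the middle of its handle on the hook of the draining stand, so that it hangs straight and still and you have let go of it. Leave the two plain plates in the rack, and leave the glassware, mortar, spot plate and bottles where they are.

Things in the scene. Friction and masses are not known exactly. Their poses are not given: they have to be found in the camera images.
- carrier: Metal plate 130 wide (y), 80 high (z), 5 thick (x), three glass slides on its -x face, and on top a rectangular loop handle of full width: legs 10 wide at the ends, flat top bar 12 high (z 125 to 137), 8 thick. About 0.3 kg. Origin: middle of the plate's lower edge, z up the plate, x square to it. Starts in any one of the rack's slots, leaning 30 degrees, handle towards the robot.
- carrier_bar (a point): Middle of the underside of the handle's top bar, 125 above the carrier's origin, axes as the carrier's: this spot must rest on the hook. The window below it, between bar and plate, is 110 wide (y) and 45 high.
- rack: Fixed light wooden rack, foot 135 x 170, with three slots at x = -30, 0, +30, all leaning 30 degrees from upright to its -x side (towards the robot). Fins 62 long hold a plate by its side edges (slot 7.5 wide); its lower edge stands 20 above the worktop. A plate is free once drawn 65 along its own plane. Origin: middle of the underside, z up.
- blank_a: Plain metal plate without a handle, 130 x 80 x 5, about 0.3 kg, standing in another slot of the rack. Origin and axes as the carrier's. Stays where it is.
- blank_b: A second plain metal plate like blank_a, in the remaining slot. Stays where it is.
- hook_stand: Fixed draining stand: round dark foot of radius 52, upright post of radius 6 (collar radius 10, top 222 high), and one hook of 8 mm round bar that leaves the post towards the stand's -x (roughly towards the robot), 205 high. Origin: middle of the foot's underside, z up.
- hook_seat (a point): Top of the hook's seat, 209 above the worktop, 48 in front of the post's axis; axes as the stand's, the hook points along -x. Level for 14 either way. At the front the tip turns up and ends 32 ahead of the seat and 17 above it; the hook's underside is 8 below the seat. At the post side it rises 7.
- mortar: White porcelain mortar, 116 across, 54 high, a bystander. Origin: middle of the underside.
- pestle: White porcelain pestle resting in the mortar, a bystander. Origin: under its middle.
- spot_plate: White porcelain spot plate with twelve wells, 121 x 92 x 13, a bystander. Origin: middle of the underside.
- bottle_by_hook: Brown dropper bottle, 39 across, 104 high, beside the draining stand, a bystander. Origin: middle of the underside.
- bottle_by_rack: Brown dropper bottle, 39 across, 104 high, beside the rack, a bystander. Origin: middle of the underside.
There are look-alikes about, which are no part of the job. Several things look just like the hook_stand: the one meant starts farthest to the robot's right.

How it is judged:
By the outcome, as a careful person would: the job done as asked, in the order asked, and still so for the second after the job is handed in, with the robot touching nothing.
It also fails if it takes over 40 s, if anything falls off the work surface, if the arm or the gripper's body presses on something with over 40 N, if the wrist force passes 120 N, or if a joint passes its speed limit or range.

## Robot

A 6-joint arm with a two-finger parallel gripper is mounted at the origin on a cart in front of the work surface, level with it; the furniture and walls round the work are solid. World frame = base frame: x ahead of the robot, y to its left, z up, the work surface at z = 0. Lengths are in m, angles in rad, forces in N, time in s.
With the tool pointing down it reaches from about 0.225 to 0.875 m from the base axis. Payload 3.4 kg.
Tool frame: the origin (TCP) lies at the very end of the fingers, on their centre line; the grasp point (between the pads) lies 19 mm behind it; z points along the fingers, y is the direction in which the jaws open and shut (so a half turn about z gives the same grasp; the last joint's range is limited). The gripper opens to 85 mm and grips with 20 to 120 N. Pads are 22 mm wide; open, the fingers measure 114 mm over their backs; the gripper's body (76 mm by 85 mm) begins 54 mm behind the grasp point. The pads swing forward as they close: fully open they stand 13 mm farther back than shut.
Start: joints at [-1.45, 0.276, 1.505, -0, 1.361, -0.121], TCP at [0.138, -0.558, 0.231] pointing down, gripper open.
Joint ranges: [-2.89, 2.89], [-0.75, 2.08], [0.22, 2.7], [-1.18, 4.32], [0.11, 2.71], [-2.7, 2.7]. Speed limits (rad/s): [2.57, 2.57, 3.14, 3.14, 3.14, 3.14].

## Interface

Orientations are given as a unit quaternion [w, x, y, z].
In Python, from rig import manip gives the robot as it stands. The module is installed in compiled form; this text tells all that it offers.
- The arm moves only by the tool carry_out, never from a script. Its argument "moves" is one flat list of numbers, 5 for each row, row after row: the opening in per cent of the stroke, from 0 (shut) to 100 (fully open), then the shift along the world's x, y, z in cm, then the turn about the world's z in rad. A call has exactly 10 rows; each row shifts and turns the commanded pose from where the row before left it; what a row does not reach is not made up. A row lasts 1/10 s, in which the tool goes at most 50 mm and 8.59 degrees, less where a joint would pass 70% of its speed; a pose out of reach is approached as far as the arm can. A call is refused whole if a number of a shift passes 5 or a number of a turn 0.15, either way. A call with a gripper value outside its range is refused whole. The fingers move at their own pace and stop on an object; "squeeze" is the grip in N (left out, the last holds). Time passes only in rows, so rows that do not move let the fingers close, or fill a call up. It gives the time, the measured TCP pose, the force and the opening at its end, in the units of the state.
- manip.get_state(): the state, without advancing time (a new reading comes with each control period).
- manip.get_image(name): name is "scene" or "top" or "wrist"; returns the picture (400x640x3 uint8, red, green, blue); there is no depth.
- manip.camera_info(name): a dict with "fov_y" (degrees; the focal length in pixels is half the picture's height over the tangent of half this angle, whatever the lens; pixels are square), "cx", "cy" (the principal point, pixels), "rvec" (rotation vector, rad) and "tvec" (3), from world to camera coordinates, as OpenCV has them; the wrist camera has in their place "hand_eye" (4x4, takes a point from camera to tool coordinates, whose origin is the TCP and whose axes are the flange's). Camera axes: x right, y down, z forward; pixel columns grow to the right and rows downward; lengths in m; the calibration is good to about 2 mm. A picture is of the moment at which its call begins: read the wrist's pose just before it. camera_info takes no time and is no camera call.
- manip.sign_off(): hands the job in, once; it reports no verdict.
The state is a dict: "clock": time; "qpos": joint angles; "qd": joint speeds; "effort": joint torques, N m; "position": TCP position; "ee_rot": TCP orientation; "contact_force": force on the tool from outside, world axes, zero at the start; "moment": the same for the moment, N m; "width": finger opening in m.
Only numpy, scipy, OpenCV 4.12 (cv2) and the standard library are available. Lean on these libraries where they do the work, as an engineer would, in place of code of your own. Each camera call takes 0.05 s, during which the arm holds its last target. There are 200 camera calls.

## Working session

There is one attempt and no reset: what is moved stays moved. The work goes in short steps, Python scripts to look and compute and a tool call to move; the robot and the scene stay as the last step left them, time stands still between calls to the robot, and variables do not carry over. Pictures are saved under pics/ and viewed, about 8 in all and at most 12, crops included, and the job is handed in when it is done.

Besides the shell and the picture viewer there is one more tool, called after "Request:" as name(argument=value, ...), one argument or row to a line, values as JSON. carry_out: Moves the arm, as the interface text tells. Its arguments: {"type":"object","properties":{"moves":{"type":"array","items":{"type":"number"}},"squeeze":{"type":"number"}},"required":["moves"]}

```bash
mkdir -p pics; cat > h.py <<'E'
import numpy as np, cv2
from rig import manip
def cam(n):
    c=manip.camera_info(n); f=200/np.tan(np.radians(c['fov_y'])/2)
    return np.array([[f,0,c['cx']],[0,f,c['cy']],[0,0,1.]]),c
def ray(n,u,v):
    K,c=cam(n); R=cv2.Rodrigues(np.array(c['rvec'],float))[0]; t=np.array(c['tvec'],float).ravel()
    return -R.T@t, R.T@np.linalg.inv(K)@np.array([u,v,1.])
def atz(n,u,v,z):
    o,d=ray(n,u,v); return o+d*(z-o[2])/d[2]
def tri(a,b):
    o1,d1=ray(*a);o2,d2=ray(*b); A=np.c_[d1,-d2]; s=np.linalg.lstsq(A,o2-o1,rcond=None)[0]
    p,q=o1+d1*s[0],o2+d2*s[1]; return (p+q)/2,np.linalg.norm(p-q)
def proj(n,P):
    K,c=cam(n); return cv2.projectPoints(np.array(P,float).reshape(-1,3),np.array(c['rvec'],float),np.array(c['tvec'],float),K,None)[0].reshape(-1,2)
def save(n,f):
    im=manip.get_image(n); cv2.imwrite('pics/'+f,im[:,:,::-1]); return im
E
python3 - <<'E'
from h import *
for n in('scene','top'):
    save(n,n+'0.png'); print(n,ray(n,320,200),manip.camera_info(n)['fov_y'])
print(manip.get_state()); print(manip.camera_info('wrist'))
E
```

```text
scene (array([0.10649918, 0.97310765, 0.96149965]), array([ 0.35518949, -0.69828911, -0.62177365])) 46.538760658187215
top (array([0.45850494, 0.00726258, 1.3578363 ]), array([ 0.07720031,  0.00293468, -0.99704132])) 51.94286846046841
{'clock': 0.1, 'qpos': array([-1.45001528e+00,  2.76497938e-01,  1.50600075e+00, -5.56798255e-06,
        1.36070239e+00, -1.20954020e-01]), 'qd': array([-8.82039757e-04, -9.18379153e-04, -3.17420822e-03,  7.02081694e-05,
       -1.66358698e-03,  1.17434172e-03]), 'effort': array([ 1.18275115e-03, -4.17699730e+01, -2.46404743e+01, -2.31650183e-04,
        5.81031956e-03,  3.18973093e-06]), 'position': array([ 0.13760913, -0.55780522,  0.2305478 ]), 'ee_rot': array([-8.04213938e-04,  9.92704017e-01,  1.20573996e-01, -2.65275288e-06]), 'contact_force': array([ 0.91700565, -0.53908056,  0.00652369]), 'moment': array([-0.02641748,  0.00180845,  0.01577955]), 'width': 0.08489322777374089}
{'fov_y': 70.40975014085653, 'cx': 319.5385667746043, 'cy': 196.1609707718542, 'hand_eye': array([[ 1.26956321e-03, -9.61884471e-01, -2.73453199e-01,
         6.89963088e-02],
       [ 9.99999145e-01,  1.13570740e-03,  6.47799383e-04,
         9.56197973e-04],
       [-3.12545344e-04, -2.73453788e-01,  9.61885091e-01,
        -1.42524174e-01],
       [ 0.00000000e+00,  0.00000000e+00,  0.00000000e+00,
         1.00000000e+00]])}
```

View pics/scene0.png

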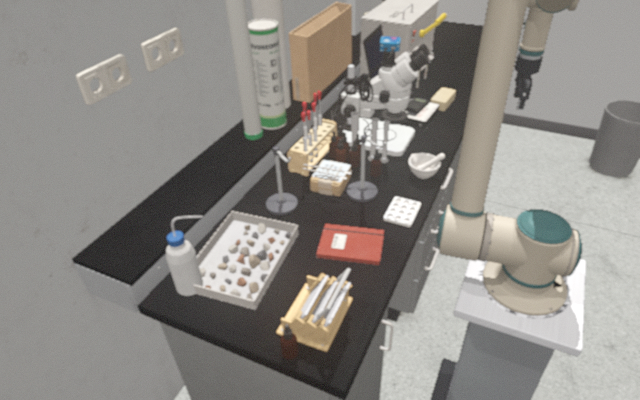

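View pics/top0.png

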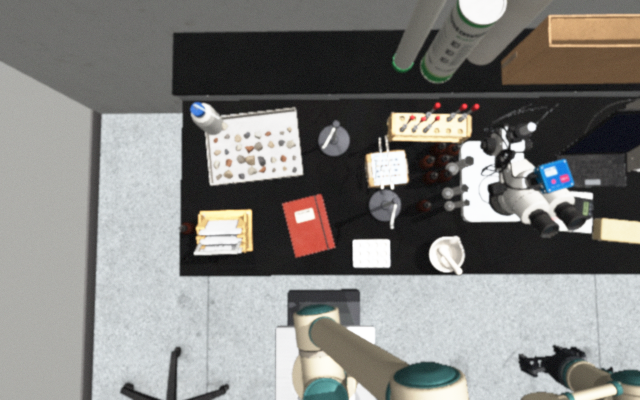

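Stand candidates in the top view: (335,140), (384,206), and possibly something dark near (515,132). The rack is at (222,232). I'll enlarge both areas.

```bash
python3 - <<'E'
import cv2,numpy as np
t=cv2.imread('pics/top0.png');s=cv2.imread('pics/scene0.png')
a=cv2.resize(t[105:275,310:550],(800,567),interpolation=cv2.INTER_CUBIC)
cv2.imwrite('pics/c1.png',a)
b=cv2.resize(t[195:265,180:280],(400,280),interpolation=cv2.INTER_CUBIC)
c=cv2.resize(s[255:355,270:370],(400,400),interpolation=cv2.INTER_CUBIC)
d=cv2.resize(s[50:200,310:460],(400,400),interpolation=cv2.INTER_CUBIC)
o=np.zeros((560,800,3),np.uint8);o[:280,:400]=b;o[:400,400:]=c
o[280:560,:400]=cv2.resize(s[60:200,260:460],(400,280),interpolation=cv2.INTER_CUBIC)
cv2.imwrite('pics/c2.png',o)
E
```

```text
(no output)
```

View pics/c1.png

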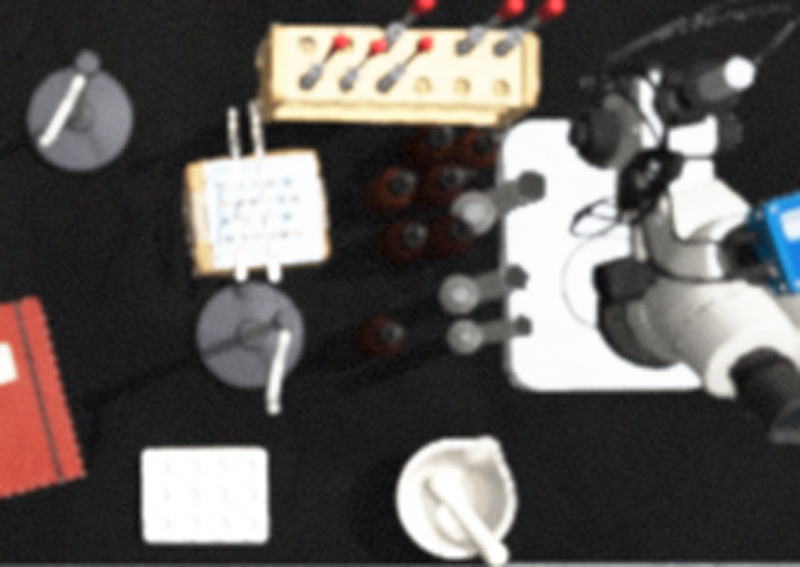

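View pics/c2.png

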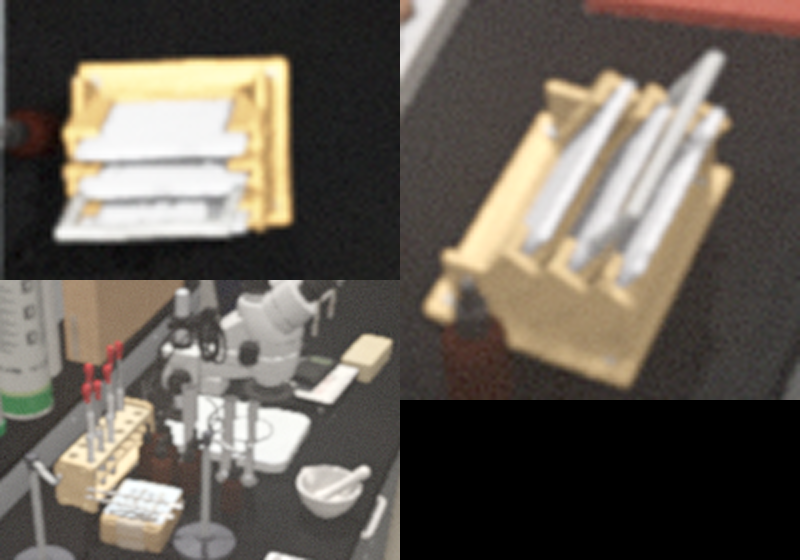

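Two identical stands are visible: (335,140) and (385,206). The second is farther to the robot's right, and nothing farther right has a foot and hook like these (the dark thing at 515,132 is the microscope lamp arm). The carrier looks to be in the middle or front slot, so I'll fit the model for each slot and compare.

```bash
cat >> h.py <<'E'
def tf(o,yaw,P):
    c,s=np.cos(yaw),np.sin(yaw); P=np.array(P,float).reshape(-1,3); return P@np.array([[c,s,0],[-s,c,0],[0,0,1.]])+np.array([o[0],o[1],0])
def lean(sx,P): # carrier coords -> rack coords
    P=np.array(P,float).reshape(-1,3); a=np.radians(30)
    return np.c_[sx+P[:,0]*np.cos(a)-P[:,2]*np.sin(a),P[:,1],.02+P[:,0]*np.sin(a)+P[:,2]*np.cos(a)]
E
python3 - <<'E'
from h import *
f=lambda u,v:(310+u*.3,105+v*.3)
print('foot',atz('top',*f(250,335),.004),'scene foot',atz('scene',362,190,.004))
print('seat line',atz('top',*f(284,335),.209),atz('top',*f(276,400),.215))
print('lookalike foot',atz('top',*f(80,119),.004))
print('bottle tops', atz('top',*f(389,335),.1))
g=lambda u,v:(180+u/4,195+v/4)
for p in((80,60),(290,57),(290,227)):print('rack foot',atz('top',*g(*p),.01))
s=lambda u,v:(270+(u-400)/4,255+v/4)
# handle bar ends: top vs scene
for nm,a,b in(('+y end',g(58,236),s(632,215)),('-y end',g(246,231),s(718,56))):
    print(nm,tri(('top',*a),('scene',*b)))
E
```

```text
foot [ 0.54364616 -0.20298327  0.004     ] scene foot [ 0.5458749  -0.20775248  0.004     ]
seat line [ 0.53055979 -0.19963264  0.209     ] [ 0.47605285 -0.19078432  0.215     ]
lookalike foot [ 0.76184638 -0.03688694  0.004     ]
bottle tops [ 0.53674052 -0.31546845  0.1       ]
rack foot [0.53255437 0.40708382 0.01      ]
rack foot [0.53386626 0.2336901  0.01      ]
rack foot [0.3948498  0.23285661 0.01      ]
+y end (array([0.39578912, 0.38499688, 0.13377929]), np.float64(0.0016694664738954692))
-y end (array([0.39984061, 0.24754667, 0.12442536]), np.float64(0.005085356900940709))
```

Handle bar is at x≈0.398, which is −67 mm from the rack centre, so it's the middle slot (expected −68; the front slot would be −98). Overlay check of the rack, carrier and stand models:

```bash
python3 - <<'E'
from h import *
R=(.4655,.320);ry=0.0; S=(.5445,-.205);sy=-.17
rect=lambda x,y,z:[(-x,-y,z),(x,-y,z),(x,y,z),(-x,y,z)]
hd=lambda sx:[lean(sx,[(0,-.065,0),(0,.065,0),(0,.065,.137),(0,-.065,.137)]),lean(sx,[(0,-.055,.08),(0,.055,.08),(0,.055,.125),(0,-.055,.125)])]
hook=np.array([(0,0,.205),(-.048,0,.205),(-.062,0,.205),(-.072,0,.21),(-.08,0,.226)])
o=np.zeros((600,800,3),np.uint8)
for n,(bR,bS) in {'top':((185,200,75,60),(355,175,75,60)),'scene':((275,260,100,80),(320,90,100,120))}.items():
    im=cv2.imread(f'pics/{n}0.png')
    for k,b in enumerate((bR,bS)):
        w=400; sc=min(400/b[2],300/b[3]); c=cv2.resize(im[b[1]:b[1]+b[3],b[0]:b[0]+b[2]],None,fx=sc,fy=sc,interpolation=cv2.INTER_CUBIC)
        def pl(P,col,cl=True):
            q=((proj(n,P)+.5-np.array(b[:2]))*sc-.5).round().astype(np.int32); cv2.polylines(c,[q],cl,col,1)
        if k==0:
            pl(tf(R,ry,rect(.0675,.085,.01)),(255,0,0))
            for P in hd(0):pl(tf(R,ry,P),(0,0,255))
        else:
            t=np.linspace(0,6.28,40); pl(tf(S,sy,np.c_[.052*np.cos(t),.052*np.sin(t),0*t+.004]),(255,0,0))
            pl(tf(S,sy,hook),(0,0,255),False); pl(tf(S,sy,[(0,0,0),(0,0,.222)]),(0,255,0),False)
        y0=0 if n=='top' else 300; o[y0:y0+c.shape[0],400*k:400*k+c.shape[1]]=c[:300,:400]
cv2.imwrite('pics/ov.png',o)
E
```

```text
(no output)
```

View pics/ov.png

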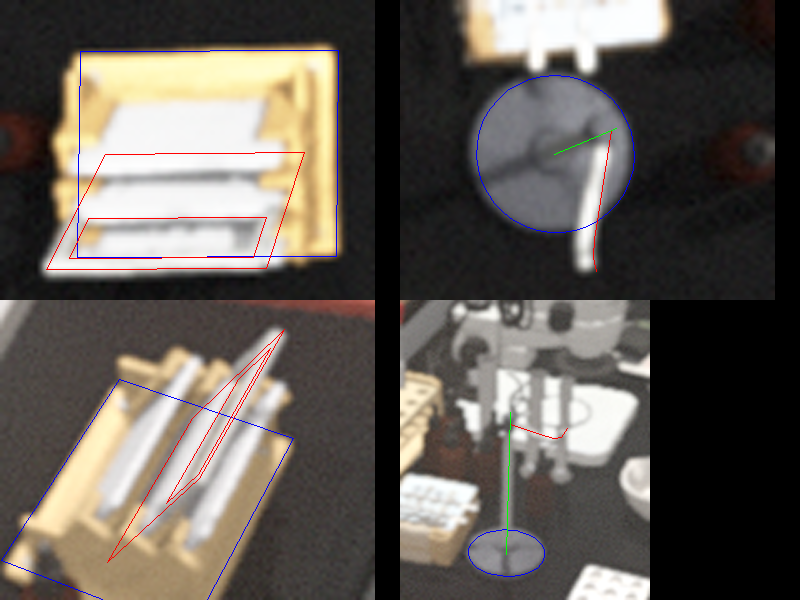

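Overlay agrees: the carrier is in the middle slot. The hook's image lies about 5 mm toward +y of the model, so I'll recheck that close up. Moving over the handle, offset to the −y side of the bar.

Request:
carry_out(
  moves=[60,2.6,4,0.8,0.133,60,2.6,4,0.8,0.133,60,2.6,4,0.8,0.133,60,2.6,4,0.8,0.133,60,2.6,4,0.8,0.133,60,2.6,4,0.8,0.133,60,2.6,4,0.8,0.133,60,2.6,4,0.8,0.133,60,2.6,4,0.8,0.133,60,2.6,4,0.8,0.133],
  squeeze=30,
)

```text
clock: 1.1
position: [0.3981, -0.1564, 0.3115]
ee_rot: [0.0, 0.705, 0.709, -0.0]
contact_force: [1.1, -0.5, 1.3]
width: 0.051
```

Request:
carry_out(
  moves=[60,0,4.5,-0.5,0,60,0,4.5,-0.5,0,60,0,4.5,-0.5,0,60,0,4.5,-0.5,0,60,0,4.5,-0.5,0,60,0,4.5,-0.5,0,60,0,4.5,-0.5,0,60,0,4.5,-0.5,0,60,0,4.5,-0.5,0,60,0,4.5,-0.5,0],
)

```text
clock: 2.1
position: [0.397, 0.2935, 0.2609]
ee_rot: [0.0, 0.707, 0.708, -0.0]
contact_force: [0.4, -1.2, -0.3]
width: 0.0511
```

```bash
cat >> h.py <<'E'
from scipy.spatial.transform import Rotation as Ro
def wpose():
    s=manip.get_state(); q=s['ee_rot']; T=np.eye(4); T[:3,:3]=Ro.from_quat([q[1],q[2],q[3],q[0]]).as_matrix(); T[:3,3]=s['position']
    return T@np.array(manip.camera_info('wrist')['hand_eye'])
def wproj(T,P):
    K,c=cam('wrist'); P=np.array(P,float).reshape(-1,3); q=(P-T[:3,3])@T[:3,:3]; q=q@K.T; return q[:,:2]/q[:,2:]
def watz(T,u,v,z):
    K,c=cam('wrist'); d=T[:3,:3]@np.linalg.inv(K)@np.array([u,v,1.]); return T[:3,3]+d*(z-T[2,3])/d[2]
E
python3 - <<'E'
from h import *
T=wpose(); np.save('T1.npy',T); s=manip.get_state(); print(s['clock'],s['position'],s['ee_rot'],s['width'],s['qpos'])
im=save('wrist','w1.png')
c=im[:,:,::-1].copy()
R=(.4655,.3175)
for P in (lean(0,[(0,-.065,0.08),(0,.065,.08),(0,.065,.137),(0,-.065,.137)]),lean(0,[(0,-.055,.08),(0,.055,.08),(0,.055,.125),(0,-.055,.125)])):
    cv2.polylines(c,[wproj(T,tf(R,0,P)).round().astype(np.int32)],True,(0,0,255),1)
cv2.imwrite('pics/w1o.png',c)
E
```

```text
2.1 [0.39701381 0.29347733 0.26085044] [ 1.34456305e-04  7.06578328e-01  7.07634791e-01 -2.25890425e-04] 0.051127746510569345 [ 4.95813831e-01  1.36418387e-01  1.61558227e+00 -3.93405423e-04
  1.38994790e+00  4.94390596e-01]
```

View pics/w1o.png

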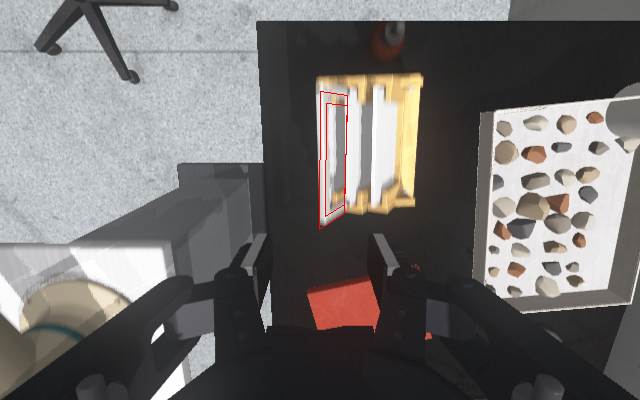

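The red model lies on the handle in the wrist view (bar at x≈320 px, y 92–228). Descending and closing.

Request:
carry_out(
  moves=[60,0.3,-0.3,-2.7,0,60,0,0,-3,0,60,0,0,-3,0,60,0,0,-3,0,60,0,0,-2,0,60,0,0,-1,0,60,0,0,0,0,30,0,0,0,0,0,0,0,0,0,0,0,0,0,0],
  squeeze=30,
)

```text
clock: 3.15
position: [0.4013, 0.2891, 0.1156]
ee_rot: [0.0, 0.707, 0.708, 0.001]
contact_force: [-0.9, 0.2, 2.6]
width: 0.0111
```

Request:
carry_out(
  moves=[0,0,0,0,0,0,0,0,0,0,0,0,0,0,0,0,0,0,0,0,0,0,0,0,0,0,0,0,0,0,0,0,0,0,0,0,0,0,0,0,0,0,0,0,0,0,0,0,0,0],
)

```text
clock: 4.15
position: [0.4013, 0.2891, 0.1155]
ee_rot: [0.0, 0.707, 0.708, 0.001]
contact_force: [-2.0, -0.4, 6.6]
width: 0.0109
```

Request:
carry_out(
  moves=[0,0,0,0,0,0,-0.2,0,0.35,0,0,-0.25,0,0.433,0,0,-0.25,0,0.433,0,0,-0.25,0,0.433,0,0,-0.25,0,0.433,0,0,-0.25,0,0.433,0,0,-0.25,0,0.433,0,0,-0.25,0,0.433,0,0,-0.25,0,0.433,0],
  squeeze=40,
)

```text
clock: 5.15
position: [0.3784, 0.2886, 0.1528]
ee_rot: [0.0, 0.707, 0.707, -0.0]
contact_force: [4.7, 0.2, -4.1]
width: 0.0103
```

```bash
python3 - <<'E'
from h import *
a=save('top','t2.png');b=save('scene','s2.png');w=save('wrist','w2.png')
r=lambda i,s:cv2.resize(i,s,interpolation=cv2.INTER_CUBIC)
o=np.zeros((600,800,3),np.uint8);o[:300,:400]=r(a[190:265,180:280],(400,300));o[:300,400:]=r(b[250:350,260:393],(400,300));o[300:550,200:600]=r(w,(400,250))
cv2.imwrite('pics/m2.png',o[:,:,::-1])
E
```

```text
(no output)
```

View pics/m2.png

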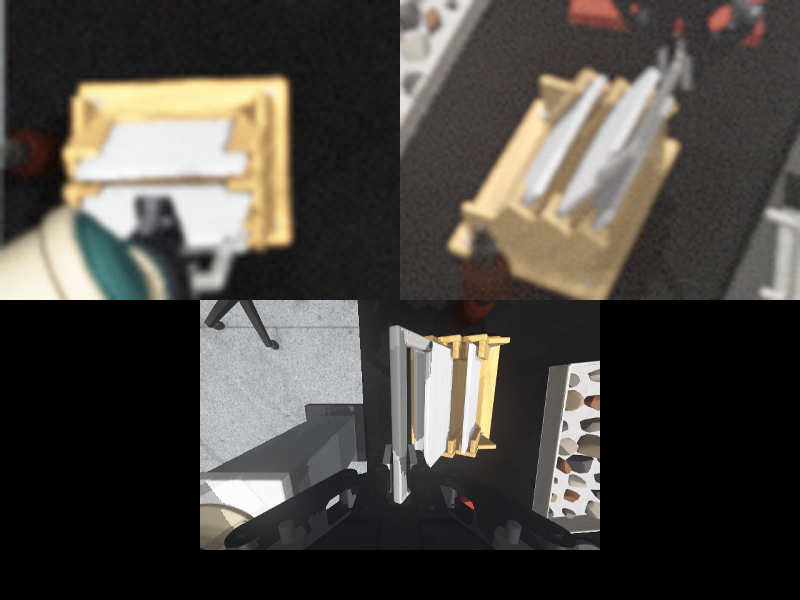

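The carrier rises with the grip, the blanks stay in place, and forces are small. Continuing along the slot, then up.

Request:
carry_out(
  moves=[0,-0.25,0,0.433,0,0,-0.25,0,0.433,0,0,-0.25,0,0.433,0,0,-0.25,0,0.433,0,0,-0.25,0,0.433,0,0,-0.25,0,0.433,0,0,-0.2,0,0.6,0,0,0,0,0.8,0,0,0,0,1,0,0,0,0,1.2,0],
)

```text
clock: 6.3
position: [0.361, 0.2885, 0.2151]
ee_rot: [-0.0, 0.707, 0.707, -0.001]
contact_force: [-1.6, -0.9, -0.8]
width: 0.0076
```

Request:
carry_out(
  moves=[0,0,0,1.5,0,0,0,0,2,0,0,0,0,2,0,0,0,0,2,0,0,0,0,1,0,0,0,0,0,0,0,0,0,0,0,0,0,0,0,0,0,0,0,0,0,0,0,0,0,0],
  squeeze=60,
)

```text
clock: 7.3
position: [0.3614, 0.2885, 0.2987]
ee_rot: [-0.0, 0.707, 0.707, -0.001]
contact_force: [-0.3, 0.4, -3.9]
width: 0.0066
```

```bash
python3 - <<'E'
from h import *
print(manip.get_state()['position'])
a=save('top','t3.png');b=save('scene','s3.png');w=save('wrist','w3.png')
r=lambda i,s:cv2.resize(i,s,interpolation=cv2.INTER_CUBIC)
o=np.zeros((600,800,3),np.uint8);o[:300,:400]=r(a[190:265,180:280],(400,300));o[:300,400:]=r(b[220:350,260:433],(400,300));o[300:600,160:640]=r(w,(480,300))
cv2.imwrite('pics/m3.png',o[:,:,::-1])
E
```

```text
[0.36137743 0.28853142 0.298738  ]
```

View pics/m3.png

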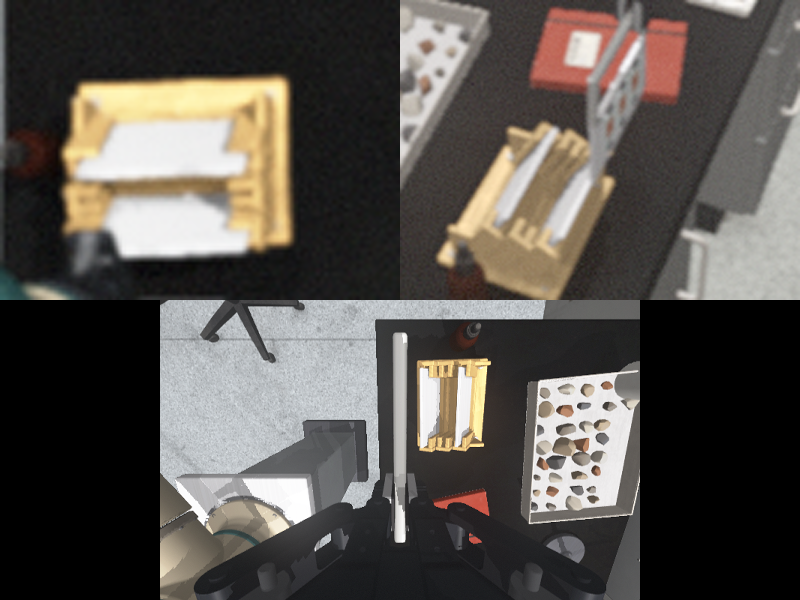

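The carrier is upright and free, with both blanks still in the rack (8 pictures viewed). Moving in front of the right-hand stand.

Request:
carry_out(
  moves=[0,0,-1,0,0,0,0.1,-2,0,0,0,0.1,-3,0,0,0,0.1,-3.5,0,0,0,0.1,-3.5,0,0,0,0.1,-3.5,0,0,0,0.1,-3.5,0,0,0,0.1,-3.5,0,0,0,0.1,-3.5,0,0,0,0.1,-3.5,0,-0.01],
)

```text
clock: 8.45
position: [0.37, -0.0182, 0.2997]
ee_rot: [0.001, 0.71, 0.704, 0.0]
contact_force: [1.3, -0.2, -3.0]
width: 0.0065
```

Request:
carry_out(
  moves=[0,0,-3.5,0,-0.02,0,0,-3.5,0,-0.02,0,0,-3.5,0,-0.02,0,0,-3.5,0,-0.02,0,0,-2.8,0,-0.02,0,0,-2,0,-0.02,0,0,-1.2,0,-0.02,0,0,-0.5,0,-0.02,0,0,0,0,0,0,0,0,0,0],
)

```text
clock: 9.45
position: [0.3705, -0.2204, 0.2994]
ee_rot: [-0.0, 0.764, 0.645, 0.0]
contact_force: [-0.3, -0.3, -3.3]
width: 0.0065
```

```bash
python3 - <<'E'
from h import *
T=wpose(); np.save('T4.npy',T); s=manip.get_state(); print(s['clock'],s['position'],s['ee_rot'])
im=save('wrist','w4.png'); save('top','t4.png'); save('scene','s4.png')
c=im[:,:,::-1].copy()
hook=np.array([(0,0,.209),(-.048,0,.209),(-.062,0,.209),(-.072,0,.214),(-.08,0,.226)])
cv2.polylines(c,[wproj(T,tf((.5445,-.203),-.17,hook)).round().astype(np.int32)],False,(0,0,255),1)
cv2.imwrite('pics/w4o.png',cv2.resize(c,(800,500),interpolation=cv2.INTER_CUBIC))
E
```

```text
9.45 [ 0.37051244 -0.22035051  0.29943552] [-3.39753534e-04  7.64006658e-01  6.45208207e-01  2.84940844e-04]
```

View pics/w4o.png

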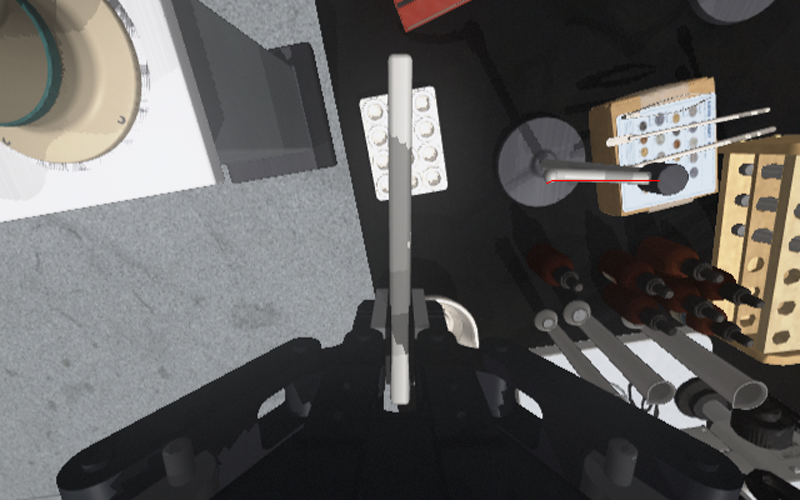

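Hook bar centreline in this view: (655,176)→(556,174), collar top (673,180). Handle bar runs from (400,55) to (400,403). The hook lies about 5 px to +y of the model; converting to positions.

```bash
python3 - <<'E'
from h import *
T=np.load('T4.npy'); w=lambda u,v,z:watz(T,u/1.25,v/1.25,z)
p=w(673,180,.222); a=w(650,176,.205); b=w(570,175,.205)
print('collar',p,'hook',a,b,'tip',w(546,172,.222)); d=a-b; print('yaw',np.arctan2(d[1],d[0]))
for z in (.318,.3234,.328):
    e=w(400,55,z);f=w(400,403,z); print(z,e,f,'len',np.linalg.norm(e-f),'mid',(e+f)/2)
# refine edges of bar ends and hook on raw image
g=cv2.cvtColor(cv2.imread('pics/w4.png'),cv2.COLOR_BGR2GRAY).astype(int)
print(g[38:52,320]); print(g[314:330,320])
for u in (450,470,490,510):print(u,g[128:156,u])
E
```

```text
collar [ 0.5439927  -0.20155463  0.222     ] hook [ 0.5414607  -0.20011704  0.205     ] [ 0.48953918 -0.19071268  0.205     ] tip [ 0.4674761  -0.18377912  0.222     ]
yaw -0.17918395449621688
0.318 [ 0.38677035 -0.12633507  0.318     ] [ 0.36510969 -0.25523204  0.318     ] len 0.1307042930324045 mid [ 0.37594002 -0.19078355  0.318     ]
0.3234 [ 0.38656743 -0.12750538  0.3234    ] [ 0.36584991 -0.25078993  0.3234    ] len 0.1250131811556708 mid [ 0.37620867 -0.18914766  0.3234    ]
0.328 [ 0.38639456 -0.12850232  0.328     ] [ 0.36648047 -0.24700592  0.328     ] len 0.12016519696437918 mid [ 0.37643752 -0.18775412  0.328     ]
[ 34  38  35  35  48 103 160 183 205 220 220 220 219 219]
[204 204 205 205 205 205 205 204 182 119  30  31  31  27  27  28]
450 [ 82  72  73  74  73  71  80 104 135 160 180 196 203 206 200 183 147 101
 103 104 104 103 104 104 104 104 105 106]
470 [ 33  48  70  73  71  71  67  82 121 147 170 190 207 222 226 200 166 100
  32  31  31  33  34  34  34  32  34  34]
490 [ 70  68  67  72  79  72  70  71  86 109 125 143 158 167 170 170 164 143
  92  64  62  62  62  63  63  63  65  67]
510 [227 228 207 167 213 183  76  71  73  90 123 151 175 192 206 218 218 198
 167 104  59 151 227 228 228 228 228 227]
```

Request:
carry_out(
  moves=[0,0,0.4,-1,-0.01,0,0,0.5,-1.6,-0.01,0,0.3,0.4,-1.6,0,0,0.7,0.2,-1.4,0,0,1,0,-1,0,0,1.2,-0.1,-0.5,0,0,1.3,-0.2,-0.3,0,0,1.2,-0.2,0,0,0,0.8,-0.1,0,0,0,0.45,0,0,0],
)

```text
clock: 10.6
position: [0.4416, -0.2129, 0.2258]
ee_rot: [0.001, 0.771, 0.637, 0.0]
contact_force: [-0.8, 0.4, -3.4]
width: 0.0064
```

Request:
carry_out(
  moves=[0,0,0,0,0,0,0,0,0,0,0,0,0,0,0,0,0,0,0,0,0,0,0,0,0,0,0,0,0,0,0,0,0,0,0,0,0,0,0,0,0,0,0,0,0,0,0,0,0,0],
)

```text
clock: 11.6
position: [0.4402, -0.2123, 0.2254]
ee_rot: [0.0, 0.771, 0.637, 0.0]
contact_force: [0.4, 0.6, -3.5]
width: 0.0065
```

```bash
python3 - <<'E'
from h import *
T=wpose(); np.save('T5.npy',T); s=manip.get_state(); p=s['position'];print(s['clock'],p,s['ee_rot'])
w=save('wrist','w5.png')[:,:,::-1].copy(); t=save('top','t5.png')[:,:,::-1]; sc=save('scene','s5.png')[:,:,::-1]
m=(p[0]+.0056,p[1]+.0295); y=-.188
x0,y0,fx=325,80,5
c=cv2.resize(sc[y0:y0+100,x0:x0+100],None,fx=fx,fy=fx,interpolation=cv2.INTER_CUBIC)
zb=p[2]+.0095
P=np.array([(0,-.065,-.125),(0,.065,-.125),(0,.065,.012),(0,-.065,.012)])+[0,0,zb]
for n,im,q in (('scene',c,None),):
    for Q,cl,col in ((tf(m,y,P),True,(0,0,255)),(tf((.544,-.2016),-.19,[(0,0,.205),(-.062,0,.205),(-.072,0,.21),(-.08,0,.226)]),False,(0,255,0))):
        cv2.polylines(im,[((proj(n,Q)+.5-[x0,y0])*fx).round().astype(np.int32)],cl,col,1)
o=np.zeros((500,800,3),np.uint8); o[:,:500]=c; o[:188,500:]=cv2.resize(w,(300,188)); o[200:400,500:800]=cv2.resize(t[180:230,360:435],(300,200),interpolation=cv2.INTER_CUBIC)
cv2.imwrite('pics/m5.png',o)
E
```

```text
11.6 [ 0.44017472 -0.21230305  0.22543704] [2.69406030e-05 7.70667187e-01 6.37237856e-01 8.49942305e-06]
```

View pics/m5.png

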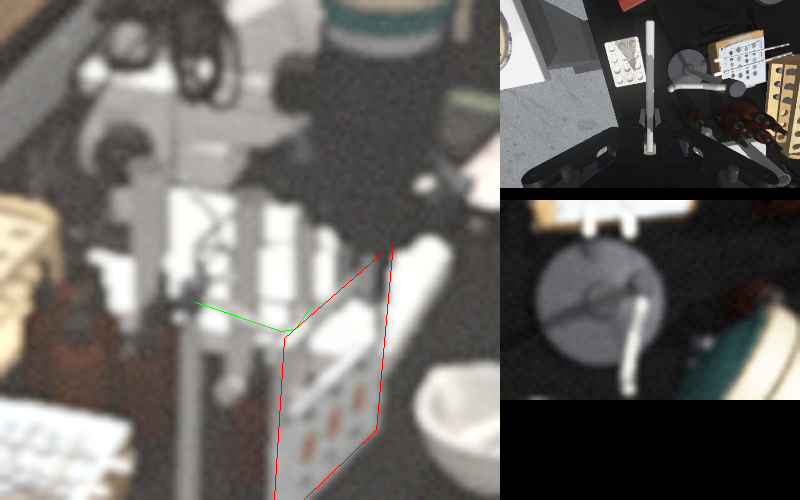

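The scene view leaves some doubt about the carrier's height and roll in the grip, so I'll fit its silhouette numerically.

```bash
cat > fit.py <<'E'
from h import *
from scipy.optimize import differential_evolution as DE
def fit(n1,p,yaw,bg='scene0.png'):
    a=cv2.imread('pics/'+bg).astype(int); b=cv2.imread('pics/'+n1).astype(int)
    m=cv2.GaussianBlur(np.abs(a-b).max(2).astype(np.float32),(3,3),0)>25
    def quad(dy,dz,r):
        P=np.array([(0,-.065,-.045),(0,.065,-.045),(0,.065,-.125),(0,-.065,-.125)]) # rel. bar underside mid
        c,s=np.cos(r),np.sin(r); P=np.c_[P[:,0],c*P[:,1]-s*P[:,2],s*P[:,1]+c*P[:,2]]
        u=np.array([np.cos(yaw+np.pi/2),np.sin(yaw+np.pi/2)])
        return tf(p[:2]+u*(.030+dy),yaw,P)+[0,0,p[2]+dz]
    S=4
    def area(Q,grow):
        im=np.zeros((400*1,640*1),np.uint8); q=proj('scene',Q)
        cv2.fillConvexPoly(im,np.round(q*16).astype(np.int32),1,cv2.LINE_8,4); return im>0
    def cost(v):
        q=area(quad(*v),0); r=quad(*v)
        # ring outside left, right and bottom must be background, inside must be foreground
        k=cv2.dilate(q.astype(np.uint8),np.ones((7,7)))>0
        q2=proj('scene',quad(*v)); tp=proj('scene',quad(v[0],v[1]+.06,v[2])); tm=np.zeros((400,640),np.uint8)
        cv2.fillConvexPoly(tm,np.round(np.array([q2[0],q2[1],tp[1],tp[0]])).astype(np.int32),1); tm=cv2.dilate(tm,np.ones((7,7)))>0
        ring=k&~q&~tm
        return (q&~m).mean()*1e5+(ring&m).mean()*1e5
    r=DE(cost,[(-.015,.015),(-.01,.03),(-.15,.15)],seed=1,maxiter=60,popsize=20); return r.x,r.fun,m
if __name__=='__main__':
    p=np.array([.44017,-.2123,.22544]); x,f,m=fit('s5.png',p,-.188); print('dy,dz,roll',x,f)
    ys,xs=np.nonzero(m[100:200,360:420]); 
    print('\n'.join(''.join('#' if v else '.' for v in r) for r in m[125:190,368:412]))
    g=cv2.imread('pics/w5.png',0).astype(int)
    for v in range(50,330,30):
        r=g[v,290:350]; i=np.nonzero(r>110)[0]; print(v,290+i.min(),290+i.max(),end=' | ')
E
python3 fit.py
```

```text
Traceback (most recent call last):
  File "fit.py", line 25, in <module>
    p=np.array([.44017,-.2123,.22544]); x,f,m=fit('s5.png',p,-.188); print('dy,dz,roll',x,f)
                                              ~~~^^^^^^^^^^^^^^^^^^
  File "fit.py", line 23, in fit
    r=DE(cost,[(-.015,.015),(-.01,.03),(-.15,.15)],seed=1,maxiter=60,popsize=20); return r.x,r.fun,m
  File "fit.py", line 19, in cost
    q2=proj('scene',quad(*v)); tp=proj('scene',quad(v[0],v[1]+.06,v[2])); tm=np.zeros((400,640),np.uint8)
                                  ~~~~^^^^^^^^^^^^^^^^^^^^^^^^^^^^^^^^^^
  File "h.py", line 15, in proj
    K,c=cam(n); return cv2.projectPoints(np.array(P,float).reshape(-1,3),np.array(c['rvec'],float),np.array(c['tvec'],float),K,None)[0].reshape(-1,2)
        ~~~^^^
  File "h.py", line 4, in cam
    c=manip.camera_info(n); f=200/np.tan(np.radians(c['fov_y'])/2)
ValueError: time passes only in moves, steps and waits
```

```bash
sed -i 's/^def cam(n)/import functools\n@functools.lru_cache\ndef cam(n)/' h.py; timeout 200 python3 fit.py
```

```text
dy,dz,roll [ 0.01430047  0.00306252 -0.06161689] 18.359375
...................#######################..
.....................######################.
.......................####################.
.......................###################..
.......................##################...
.......................#################....
.......................###############......
.......................##############.......
.......................#############........
.......................#############........
.......................#############........
.......................#############........
.......................#############........
........................############........
........................############........
......................#############.........
....................#######..######.........
...................#######.....####.........
...................#####.......####.........
...............########........####.........
..............########.........####.........
.............######............####.........
.............#####.............####.........
......
[... 1653 characters left out ...]
.....
..........#####.............................
..........###...............................
............................................
............................................
............................................
50 311 329 | 80 290 328 | 110 290 328 | 140 290 328 | 170 290 327 | 200 312 327 | 230 314 327 | Traceback (most recent call last):
  File "fit.py", line 30, in <module>
    r=g[v,290:350]; i=np.nonzero(r>110)[0]; print(v,290+i.min(),290+i.max(),end=' | ')
                                                        ~~~~~^^
    return umr_minimum(a, axis, None, out, keepdims, initial, where)
ValueError: zero-size array to reduction operation minimum which has no identity
```

```bash
python3 - <<'E'
from h import *
p=np.array([.44017,-.2123,.22544]);yaw=-.188;u=np.array([np.cos(yaw+np.pi/2),np.sin(yaw+np.pi/2)])
for dz in(.007,.0095,.012):
  for r in(0,-.05,.05):
    P=np.array([(0,.065,-.125),(0,-.065,-.125),(0,.065,-.045),(0,-.065,-.045),(0,.065,.012),(0,.065,0)]);c,s=np.cos(r),np.sin(r);P=np.c_[P[:,0],c*P[:,1]-s*P[:,2],s*P[:,1]+c*P[:,2]]
    print(dz,r,proj('scene',tf(p[:2]+u*.03,yaw,P)+[0,0,p[2]+dz]).round(1).tolist())
print('post top',proj('scene',[(.544,-.2016,.222),(.544,-.2016,.0)]))
E
```

```text
0.007 0 [[379.0, 186.1], [399.6, 166.1], [380.3, 164.4], [401.5, 144.9], [381.3, 147.9], [381.1, 151.4]]
0.007 -0.05 [[380.0, 185.9], [400.6, 164.3], [380.6, 164.9], [401.9, 143.7], [381.1, 148.9], [381.0, 152.4]]
0.007 0.05 [[378.0, 186.2], [398.6, 167.8], [380.0, 163.8], [401.1, 146.1], [381.4, 146.8], [381.1, 150.5]]
0.0095 0 [[379.0, 185.4], [399.6, 165.5], [380.3, 163.7], [401.6, 144.2], [381.3, 147.1], [381.1, 150.7]]
0.0095 -0.05 [[380.1, 185.2], [400.6, 163.7], [380.7, 164.2], [402.0, 143.0], [381.2, 148.2], [381.1, 151.6]]
0.0095 0.05 [[378.1, 185.5], [398.6, 167.2], [380.0, 163.1], [401.1, 145.4], [381.5, 146.1], [381.2, 149.7]]
0.012 0 [[379.1, 184.8], [399.7, 164.8], [380.4, 162.9], [401.6, 143.5], [381.3, 146.4], [381.1, 150.0]]
0.012 -0.05 [[380.1, 184.6], [400.7, 163.0], [380.7, 163.5], [402.0, 142.3], [381.2, 147.5], [381.1, 150.9]]
0.012 0.05 [[378.1, 184.9], [398.7, 166.5], [380.1, 162.4], [401.2, 144.7], [381.5, 145.3], [381.2, 149.0]]
post top [[363.56070168 135.12047269]
 [361.8210341  192.08275094]]
```

Height is consistent: the bar underside is 7–10 mm above the TCP with little roll. That is about 8 mm clear of both the tip and the hook's underside after a 3 mm lift. Threading the hook now.

Request:
carry_out(
  moves=[0,0,0,0.3,0,0,0.5,-0.1,0,0,0,0.7,-0.12,0,0,0,0.7,-0.12,0,0,0,0.7,-0.13,0,0,0,0.7,-0.13,0,0,0,0.7,-0.13,0,0,0,0.6,-0.1,0,0,0,0.5,-0.09,0,0,0,0,0,0,0],
)

```text
clock: 12.75
position: [0.492, -0.2217, 0.2283]
ee_rot: [0.0, 0.771, 0.637, 0.0]
contact_force: [-0.3, -0.2, -3.3]
width: 0.0063
```

```bash
python3 - <<'E'
from h import *
T=wpose(); s=manip.get_state(); print(s['clock'],s['position'],s['contact_force'],s['moment'])
w=save('wrist','w6.png'); sc=save('scene','s6.png')
r=lambda i,z:cv2.resize(i,z,interpolation=cv2.INTER_CUBIC)
o=np.zeros((560,800,3),np.uint8); o[:,:400]=r(w[20:370,230:480],(400,560)); o[:400,400:]=r(sc[95:195,325:425],(400,400))
cv2.imwrite('pics/m6.png',o[:,:,::-1])
E
```

```text
12.75 [ 0.49197476 -0.22170846  0.22831325] [-0.2863085  -0.23171671 -3.31762832] [-0.04250982  0.03603869  0.00010398]
```

View pics/m6.png

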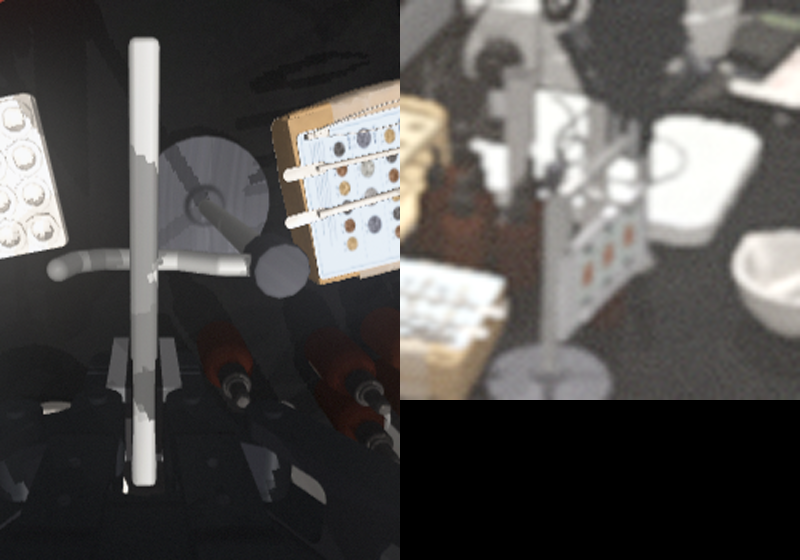

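The tip is in front (60,268), the post behind (280,268), and the bar is between at x=145. Checking the centring, then I'll lower.

```bash
python3 - <<'E'
from h import *
T=wpose(); f=lambda u,v,z:watz(T,230+u/1.6,20+v/1.6,z)
e=f(145,38,.247);g=f(145,487,.247);m=(e+g)/2;h=f(145,262,.205)
col=f(280,268,.222); l=f(85,261,.205); r=f(225,266,.205); d=(r-l)/np.linalg.norm(r-l)
print('len',np.linalg.norm(e-g),'mid',m,'hook under',h,'collar',col,'hook yaw',np.arctan2(d[1],d[0]),'bar yaw',np.arctan2(e[1]-g[1],e[0]-g[0])-np.pi/2)
n=np.array([-d[1],d[0]]); print('bar mid left of hook line mm',(m-l)[:2]@n*1e3,' ahead of post mm',(col-m)[:2]@d[:2]*1e3)
E
```

```text
len 0.1319025740359951 mid [ 0.49723766 -0.19255287  0.247     ] hook under [ 0.497229   -0.19322624  0.205     ] collar [ 0.54239632 -0.19980296  0.222     ] hook yaw -0.22409362041745864 bar yaw -0.18658446949301877
bar mid left of hook line mm 1.0990965517554396  ahead of post mm 45.64065339169063
```

Request:
carry_out(
  moves=[0,-0.15,-0.05,-0.2,0,0,0,0,-0.4,0,0,0,0,-0.5,0,0,0,0,-0.5,0,0,0,0,-0.3,0,0,0,0,-0.2,0,0,0,0,-0.1,0,0,0,0,-0.1,0,0,0,0,0,0,0,0,0,0,0],
)

```text
clock: 13.85
position: [0.4898, -0.222, 0.2056]
ee_rot: [0.0, 0.771, 0.637, 0.0]
contact_force: [0.4, 0.8, -3.4]
width: 0.0068
```

Request:
carry_out(
  moves=[0,0,0,-0.1,0,0,0,0,-0.1,0,0,0,0,0,0,0,0,0,0,0,0,0,0,0,0,0,0,0,0,0,0,0,0,0,0,0,0,0,0,0,0,0,0,0,0,0,0,0,0,0],
)

```text
clock: 14.85
position: [0.4897, -0.222, 0.2035]
ee_rot: [0.0, 0.771, 0.637, 0.0]
contact_force: [-0.6, 0.8, -3.5]
width: 0.0064
```

Request:
carry_out(
  moves=[0,0,0,-0.1,0,0,0,0,0,0,0,0,0,-0.1,0,0,0,0,0,0,0,0,0,0,0,0,0,0,0,0,0,0,0,0,0,0,0,0,0,0,0,0,0,0,0,0,0,0,0,0],
)

```text
clock: 15.85
position: [0.4897, -0.222, 0.2015]
ee_rot: [0.0, 0.771, 0.637, 0.0]
contact_force: [-0.5, -1.1, -2.7]
width: 0.0068
```

Request:
carry_out(
  moves=[0,0,0,-0.1,0,0,0,0,0,0,0,0,0,0,0,0,0,0,0,0,0,0,0,0,0,0,0,0,0,0,0,0,0,0,0,0,0,0,0,0,0,0,0,0,0,0,0,0,0,0],
)

```text
clock: 16.85
position: [0.4897, -0.222, 0.2005]
ee_rot: [0.0, 0.771, 0.637, 0.0]
contact_force: [-0.4, 0.6, -3.0]
width: 0.0066
```

Request:
carry_out(
  moves=[0,0,0,-0.1,0,0,0,0,0,0,0,0,0,-0.1,0,0,0,0,0,0,0,0,0,0,0,0,0,0,0,0,0,0,0,0,0,0,0,0,0,0,0,0,0,0,0,0,0,0,0,0],
)

```text
clock: 17.85
position: [0.4898, -0.2222, 0.1997]
ee_rot: [0.001, 0.771, 0.637, 0.0]
contact_force: [-2.0, 1.1, 5.7]
width: 0.0063
```

Contact made (+5.7 N, about 9 N on the hook). Easing 1 mm and releasing gently.

Request:
carry_out(
  moves=[0,0,0,0.1,0,0,0,0,0,0,9,0,0,0,0,11,0,0,0,0,13,0,0,0,0,16,0,0,0,0,20,0,0,0,0,25,0,0,0,0,30,0,0,0,0,30,0,0,0,0],
  squeeze=20,
)

```text
clock: 18.85
position: [0.4897, -0.222, 0.1994]
ee_rot: [0.0, 0.771, 0.637, 0.0]
contact_force: [-0.2, -0.4, 1.1]
width: 0.0254
```

```bash
python3 - <<'E'
from h import *
s=manip.get_state(); print(s['position'],s['contact_force'],s['width'])
save('scene','s7.png');g=save('wrist','w7.png').mean(2).astype(int)
for v in range(40,300,25):
    r=g[v,300:345]; print(v,r[::3].tolist())
print(g[36:50,320],g[312:332,320])
E
```

```text
[ 0.48967538 -0.22200553  0.19939536] [-0.22910714 -0.37872934  1.06863853] 0.025420182707822644
40 [29, 36, 33, 33, 34, 32, 33, 34, 33, 33, 35, 32, 33, 33, 34]
65 [41, 41, 33, 34, 171, 225, 226, 231, 234, 221, 64, 36, 36, 37, 35]
90 [45, 46, 44, 44, 167, 224, 226, 230, 234, 221, 48, 42, 42, 40, 38]
115 [51, 50, 47, 47, 153, 223, 226, 230, 235, 218, 49, 54, 74, 75, 74]
140 [50, 47, 48, 48, 128, 153, 156, 159, 161, 140, 100, 100, 103, 99, 99]
165 [50, 49, 47, 48, 125, 152, 156, 158, 160, 138, 102, 101, 99, 93, 91]
190 [131, 116, 114, 113, 118, 149, 156, 157, 158, 137, 128, 129, 129, 130, 128]
215 [40, 40, 40, 40, 89, 140, 136, 139, 140, 129, 40, 36, 39, 40, 34]
240 [37, 35, 36, 37, 83, 125, 136, 138, 139, 129, 32, 31, 29, 30, 31]
265 [34, 34, 34, 34, 67, 161, 182, 196, 211, 174, 34, 34, 34, 32, 33]
290 [33, 32, 33, 34, 55, 175, 202, 215, 225, 177, 36, 33, 36, 35, 35]
[ 33  33  31  32  33  60 124 174 197 217 227 229 228 229] [214 215 213 215 215 215 215 215 214 194 127  34  34  33  35  34  35  33
  30  28]
```

Released; the bar stays put between the open fingers. Withdrawing straight up, then away.

Request:
carry_out(
  moves=[40,0,0,0,0,40,0,0,0.3,0,40,0,0,0.5,0,40,0,0,0.8,0,40,0,0,1,0,40,0,0,1,0,40,0,0,1.5,0,40,0,0,2,0,40,0,0,2,0,40,0,0,2,0],
)

```text
clock: 19.95
position: [0.4897, -0.222, 0.3122]
ee_rot: [0.001, 0.771, 0.637, 0.0]
contact_force: [-0.1, -0.9, -0.0]
width: 0.0339
```

Request:
carry_out(
  moves=[40,-2,0,1,0,40,-2,0,1,0,40,-2,0,0,0,40,-2,0,0,0,40,-1,0,0,0,40,0,0,0,0,40,0,0,0,0,40,0,0,0,0,40,0,0,0,0,40,0,0,0,0],
)

```text
clock: 20.95
position: [0.4002, -0.222, 0.3302]
ee_rot: [-0.0, 0.771, 0.637, 0.0]
contact_force: [0.4, 0.6, 0.5]
width: 0.034
```

```bash
python3 - <<'E'
from h import *
s=manip.get_state(); print(s['clock'],s['position'],s['contact_force'])
T=wpose(); w=save('wrist','w8.png'); sc=save('scene','s8.png'); t=save('top','t8.png')
w2=save('wrist','w9.png'); print('still diff',np.abs(w.astype(int)-w2).mean())
r=lambda i,z:cv2.resize(i,z,interpolation=cv2.INTER_CUBIC)
o=np.zeros((600,800,3),np.uint8); o[:250,:400]=r(w,(400,250)); o[:400,400:]=r(sc[95:195,325:425],(400,400)); o[260:510,:400]=r(t[150:275,180:380],(400,250));o[400:,400:]=r(sc[250:350,230:430],(400,200))
cv2.imwrite('pics/m8.png',o[:,:,::-1])
E
```

```text
20.95 [ 0.40017593 -0.22201768  0.33020023] [0.35195674 0.60202753 0.47702533]
still diff 1.88715234375
```

View pics/m8.png

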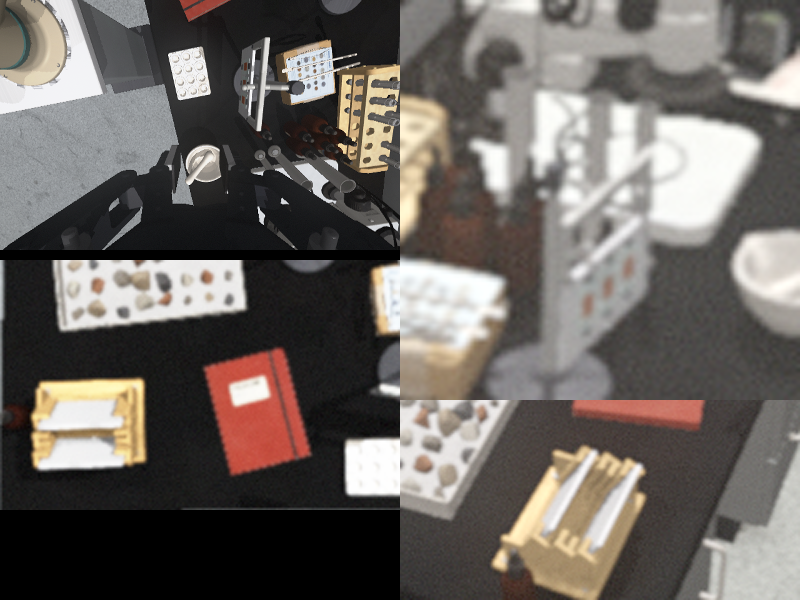

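The carrier hangs level on the hook and the blanks are still in the rack. I'll let it settle and compare images before handing in.

Request:
carry_out(
  moves=[40,0,0,0,0,40,0,0,0,0,40,0,0,0,0,40,0,0,0,0,40,0,0,0,0,40,0,0,0,0,40,0,0,0,0,40,0,0,0,0,40,0,0,0,0,40,0,0,0,0],
)

```text
clock: 22.15
position: [0.3997, -0.222, 0.3304]
ee_rot: [0.0, 0.771, 0.637, 0.0]
contact_force: [-0.4, 0.4, -0.1]
width: 0.0346
```

```bash
python3 - <<'E'
from h import *
a=cv2.imread('pics/w9.png')[:,:,::-1].astype(int); b=save('wrist','w10.png').astype(int)
d=np.abs(a-b); print('carrier region',d[55:215,370:440].mean(),'static region',d[55:215,460:600].mean())
f=lambda i:cv2.cvtColor(i[55:215,370:440].astype(np.uint8),cv2.COLOR_RGB2GRAY).astype(np.float32)
print('shift px',cv2.phaseCorrelate(f(a),f(b)),'force',manip.get_state()['contact_force'])
print(manip.sign_off())
E
```

```text
carrier region 2.2554761904761906 static region 2.6120535714285715
shift px ((0.03521639670736221, -0.13482323855447476), 1.034066375096639) force [0.36114577 0.45612006 0.81307045]
the job is handed in; nothing more can be done
None
```

The slide carrier now hangs by the middle of its handle on the hook of the right-hand draining stand. I drew it from the rack's middle slot, let go, backed the gripper away and handed the job in at about 22 s.

**Last checks:**
- **Position:** just before lowering, the middle of the bar was within about 1 mm of the hook's line. It was 46 mm ahead of the post, against 48 wanted, so I shifted 1.5 mm to correct. I did not re-measure the seating after letting go. The last pictures show it level on the hook.
- **Stillness:** over the last second the carrier's image moved by only 0.13 px, with no more change than the fixed background.
- **Contact:** there was no contact force on the gripper at the end. The wrist force stayed below about 7 N at every reading.
- **Other objects:** both blank plates are in the rack. The arm met nothing else that I could see, but I did not measure the bystanders' positions.

**Disagreements:**
- **Bar height in the grip:** estimates differed by about 5 mm (bar underside 7 to 12 mm above the TCP). The bar met the hook at about 9 mm.
- **Hook direction:** estimates differed by about 0.04 rad (-0.18 to -0.22), so the bar may be turned a degree or two off square to the hook.

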